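# Edge an iced gingerbread out of its lane and pack it

### The arm

A 6-joint arm with a two-finger parallel gripper is mounted at the origin on the work surface. World frame = base frame: x ahead of the robot, y to its left, z up, the work surface at z = 0. Lengths are in m, angles in rad, forces in N, time in s.
With the tool pointing down it reaches from about 0.25 to 0.775 m from the base axis. Payload 4 kg.
Tool frame: the origin (TCP) lies midway between the tips of the shut fingers; the grasp point (between the pads) lies 19 mm behind it; z points along the fingers, x is the direction in which the jaws open and shut, and the axes are right-handed (so a half turn about z gives the same grasp; the last joint's range is limited). The gripper opens to 94 mm and grips with 3 to 60 N. Pads are 16 mm wide; open, the fingers measure 119 mm over their backs; the gripper's body (75 mm by 177 mm) begins 78 mm behind the grasp point.
Start: joints at [-1.366, 0.087, 1.371, -0, 1.684, -0.103], TCP at [0.167, -0.524, 0.206] pointing down, gripper open.
Joint ranges: [-3.1, 3.1], [-0.76, 2.03], [0.27, 2.55], [-1.08, 4.22], [0.17, 2.65], [-2.57, 2.57]. Speed limits (rad/s): [2.79, 2.79, 3.14, 3.14, 3.14, 3.14].

### API

Orientations are given as [roll, pitch, yaw] about the fixed x, y, z axes, in that order (R = Rz(yaw) Ry(pitch) Rx(roll)).
In Python, from bench import * gives the robot as it stands.
- The arm moves only by the tool play_rows, never from a script. Its argument "rows" is a list of rows, each an object of numbers: "x", "y", "z": the shift along the tool's x, y, z in cm; "twist": the turn about the tool's z in rad; "jaw": the opening, from -1 (shut) to 1 (fully open), so that 0 is half open. In form: [{"x": .., "y": .., "z": .., "twist": .., "jaw": ..}, ...]. A call has 1 to 12 rows; each row shifts and turns the commanded pose from where the row before left it, along the tool's axes as they then stand; what a row does not reach is not made up. A row lasts 1/12 s, in which the tool goes at most 41.7 mm and 7.16 degrees, less where a joint would pass 70% of its speed; a pose out of reach is approached as far as the arm can. A call with a gripper value outside its range is refused whole. The fingers move at their own pace and stop on an object; the grip force is fixed at half the most. Time passes only in rows, so rows that do not move let the fingers close. It gives the time, the measured TCP pose, the force and the opening at its end, in the units of the state.
- get_obs(): the state, without advancing time (a new reading comes with each control period).
- snapshot(name): name is "side" or "top" or "wrist"; returns a dict with "image" (400x640x3 uint8, red, green, blue), "fx", "fy", "cx", "cy" (pixels), "origin" and "orientation" of the camera in the world; the wrist camera has in their place "tool_from_camera" (4x4, takes a point from camera to tool coordinates, whose origin is the TCP and whose axes are the tool frame's). Camera axes: x right, y up, looking along -z (the intrinsics and any distortion apply to the point x, -y, -z); pixel columns grow to the right and rows downward; lengths in m; the calibration is good to about 2 mm. A picture is of the moment at which its call begins: read the wrist's pose just before it. There is no depth.
- close_job(): hands the job in, once; it reports no verdict.
Trained networks look in a picture, given as the dict that the camera call returned (one of the last four; its "shot" number tells which), for a name from the list of things; names that differ only in an ending like _2 or _b are one class to them, and where a whole thing is asked for, a point or a joint stands for the part that bears it (a point fixed in the world has none). Each returns a list of dicts, best first, with "conf" (0 to 1); they miss things now and then, are a little off and sometimes report something else, mostly with a low value. They report only what shows in the picture. A call takes as long as a camera call. They do not tell look-alikes from the thing itself.
- look_for(picture, query): "xy" ([column, row] in pixels, amid what is visible of it).
- masks_of(picture, query): "region" (400x640 bool, what is visible of it) and "xy" ([column, row] in pixels, amid what is visible of it).
The state is a dict: "time": time; "joint_positions": joint angles; "qvel": joint speeds; "joint_torque": joint torques, N m; "tool_pos": TCP position; "ee_rot": TCP orientation; "wrist_force": force on the tool from outside, world axes, zero at the start; "wrist_torque": the same for the moment, N m; "width": finger opening in m.
Only numpy, scipy, OpenCV 4.12 (cv2) and the standard library are available. Lean on these libraries where they do the work, as an engineer would, in place of code of your own. Each camera call takes 0.05 s, during which the arm holds its last target.

### The job

The customer wants the gingerbread with the red icing. Press lightly on its top and edge it along its lane until it sticks out over the open edge of the display stand far enough (a good 25 mm) to take it by its two long sides, then lift it clear and lay it flat in the cardboard gift tray. It is brittle, so press it no harder than needed and do not let it drop, and leave the other gingerbreads and the jar, tin and mug where they are.

Things in the scene. Friction and masses are not known exactly. Their poses are not given: they have to be found in the camera images.
- stand: fixed wooden display stand, 204 (x) x 150 (y) x 70 mm, origin at the centre of its underside. On top three lanes run along its y axis, floors 70 mm above the origin, centre lines at x = -66, 0, +66 mm, each 60 mm wide between walls 6 mm thick, tops at 86 mm. The +y end is closed by a wall (inner face y = +69 mm); the -y end is open
- stand_edge (a point): middle of the stand's open edge, at lane floor height (y = -75 mm, 70 mm above the stand's origin; same axes as the stand). The lane floors end here in a plain vertical face, with free air beyond and down to the table
- red_bar_mid (a point): centre of the gingerbread with red icing: rigid flat bar, 50 (x) x 120 (y, along the lane) x 14 mm, 70 to 140 g, in one of the lanes (varies). 5 mm free at each side, under 12 mm behind: no finger fits. It cracks if pressed on the stand with over 15 N; 3 to 8 N on top lets a fingertip drag it, though it may lag. The height reading is too coarse to press by: feel for it
- white_bar_mid (a point): centre (half-way up) of the gingerbread with white icing, same size, in another lane; leave it alone
- green_bar_mid (a point): centre (half-way up) of the gingerbread with green icing, same size, in another lane; leave it alone
- tray: fixed open cardboard gift tray, 130 (x) x 176 (y, long side) x 22 mm high, walls 5 mm thick, inside 120 x 166 mm, floor top 5 mm above the origin. Origin at the centre of its underside
- honey: loose amber glass jar with yellow lid, 60 mm across, 100 mm high, upright; bystander. Origin at the centre of its underside
- tin: loose orange tin can, 72 mm across, 90 mm high, upright; bystander. Origin at the centre of its underside
- mug: loose white mug, 80 mm across, 90 mm high, upright; bystander. Origin at the centre of its underside
There are look-alikes about, which are no part of the job. What is shaped like the part that bears red_bar_mid but purple is not meant.

How it is judged:
On the way, in this order (a step that is already met when the one before it is completed fails the run):
1. the red-iced gingerbread lies flat on the stand with at least 20 mm of it over the open edge (y of red_bar_mid in the frame of stand below -0.035 m and z of red_bar_mid in the frame of stand below 0.082 m and angle between red_bar_mid's own z axis and vertical below 0.15 rad and contact force between red_bar and stand above 0.1 N), for 0.1 s.
2. it is held by the fingers, lifted clear of the stand (z of red_bar_mid in the frame of stand above 0.09 m and contact force between the fingers and red_bar above 0.5 N and contact force between red_bar and stand below 0.01 N), for 0.1 s.
At the end, for the whole second after the job is handed in: the red-iced gingerbread lies inside the gift tray, flat on its floor (within 3.5 degrees of level, centre no more than 15.5 mm above the tray's underside), released and at rest (x of red_bar_mid in the frame of tray between -0.045 and 0.045 m and y of red_bar_mid in the frame of tray between -0.03 and 0.03 m and z of red_bar_mid in the frame of tray below 0.0155 m and angle between red_bar_mid's own z axis and vertical below 0.06 rad and linear speed of red_bar below 0.02 m/s and contact force between the fingers and red_bar below 0.01 N); the robot touches nothing.
It fails at once if the gingerbread is pressed on the stand with more than 15 N (contact force between red_bar and stand above 15 N).
It fails at once if the gingerbread is let fall (moves faster than 0.5 m/s with no finger on it) (linear speed of red_bar above 0.5 m/s and contact force between the fingers and red_bar below 0.01 N).
It fails at once if another gingerbread is moved more than 15 mm (distance of any of white_bar_mid, green_bar_mid from where it was at the start of the episode above 0.015 m).
It fails at once if the jar, tin or mug is moved more than 20 mm (distance of any of honey, tin, mug from where it was at the start of the episode above 0.02 m).
It also fails if it takes over 70 s, if anything falls off the work surface, if the arm or the gripper's body presses on something with over 40 N, if the wrist force passes 120 N, or if a joint passes its speed limit or range.

## Working session

There is one attempt and no reset: what is moved stays moved. The work goes in short steps, Python scripts to look and compute and a tool call to move; the robot and the scene stay as the last step left them, time stands still between calls to the robot, and variables do not carry over. Pictures are saved under pics/ and viewed, and the job is handed in when it is done.

Besides the shell and the picture viewer there is one more tool, called after "Emit:" as name([rows], argument=value, ...), one row to a line, values as JSON. play_rows: Moves the arm, as the interface text tells. Its arguments: {"type":"object","properties":{"rows":{"type":"array"}},"required":["rows"]}

```bash
mkdir -p pics; cat > h.py <<'E'
from bench import *
import numpy as np, cv2, json
def save(s,n):
    cv2.imwrite('pics/'+n+'.png', cv2.cvtColor(np.asarray(s['image']),cv2.COLOR_RGB2BGR))
E
python3 - <<'E'
from h import *
o=get_obs(); print({k:np.round(v,3).tolist() for k,v in o.items()})
for n in ['top','side']:
    s=snapshot(n); save(s,n+'0')
    print(n,{k:(v if not hasattr(v,'shape') or np.size(v)<20 else np.shape(v)) for k,v in s.items() if k!='image'})
    for q in ['stand','red_bar_mid','white_bar_mid','green_bar_mid','tray','honey','tin','mug']:
        print(q,[(np.round(d['xy'],1).tolist(),round(d['conf'],2)) for d in look_for(s,q)[:3]])
E
```

```text
{'time': 0.0, 'joint_positions': [-1.366, 0.088, 1.372, -0.0, 1.684, -0.103], 'qvel': [0.0, 0.0, -0.001, 0.001, -0.0, 0.001], 'joint_torque': [-0.0, -34.018, -30.243, 0.072, 0.033, -0.0], 'tool_pos': [0.167, -0.524, 0.204], 'ee_rot': [-3.141, 0.002, -1.263], 'wrist_force': [0.176, -0.755, 0.452], 'wrist_torque': [0.055, 0.035, 0.008], 'width': 0.094}
top {'fx': 369.70600516307974, 'fy': 369.70600516307974, 'cx': 315.3155399921388, 'cy': 200.61949166972522, 'origin': array([ 0.43050683, -0.02150593,  1.21848022]), 'orientation': array([ 1.28385896e-01,  5.95872041e-04, -1.59922892e+00]), 'shot': 1}
stand [([257.9, 211.8], 0.88), ([382.9, 165.3], 0.69)]
red_bar_mid [([225.1, 143.3], 0.94), ([276.1, 139.9], 0.91), ([201.0, 210.9], 0.78)]
white_bar_mid [([249.8, 202.9], 0.8)]
green_bar_mid [([255.8, 226.4], 0.89), ([336.2, 166.3], 0.43)]
tray [([261.6, 211.6], 0.41)]
honey [([334.9, 168.5], 0.67)]
tin [([384.7, 164.8], 0.76)]
mug [([438.8, 262.7], 0.61)]
side {'fx': 512.2362422351022, 'fy': 512.2362422351022, 'cx': 313.3967758666444, 'cy': 191.32255817061264, 'origin': array([-0.21001227,  0.77644254,  0.70894984]), 'orientation': array([ 1.05690592e+00, -1.77878507e-03, -2.36359447e+00]), 'shot': 2}
stand [([256.4, 248.3], 0.93)]
red_bar_mid [([215.9, 198.4], 0.93), ([184.1, 287.0], 0.83), ([231.7, 213.0], 0.8)]
white_bar_mid [([254.8, 222.0], 0.79)]
green_bar_mid [([275.5, 230.1], 0.79), ([255.4, 248.0], 0.63)]
tray [([254.7, 221.1], 0.43)]
honey [([299.8, 176.8], 0.94)]
tin [([344.7, 159.7], 0.92)]
mug [([255.5, 223.5], 0.75)]
```

View pics/top0.png

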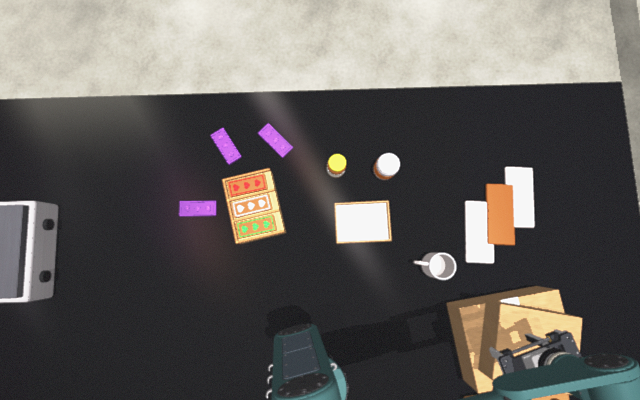

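View pics/side0.png

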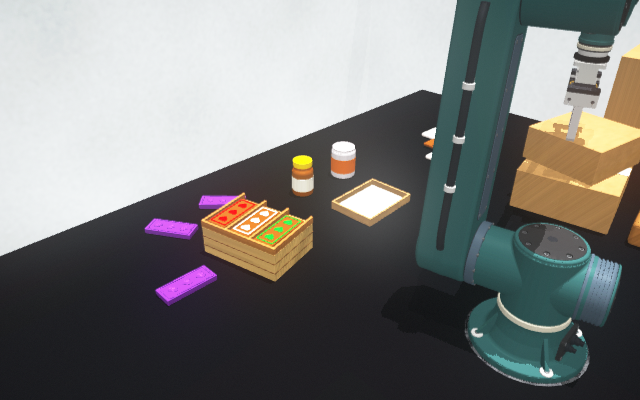

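The top view shows the stand at about (255,207) with red in the far lane (248,185), the tray at (362,222), honey at (337,165), the tin at (387,165) and the mug at (440,265). The purple look-alikes lie around the stand. I'll zoom in for corners and the open end.

```bash
python3 - <<'E'
import cv2
a=cv2.imread('pics/top0.png')[150:260,210:400]; cv2.imwrite('pics/top0z.png',cv2.resize(a,None,fx=4.2,fy=4.2,interpolation=cv2.INTER_CUBIC))
a=cv2.imread('pics/side0.png')[180:285,190:420]; cv2.imwrite('pics/side0z.png',cv2.resize(a,None,fx=3.4,fy=3.4,interpolation=cv2.INTER_CUBIC))
E
```

```text
(no output)
```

View pics/top0z.png

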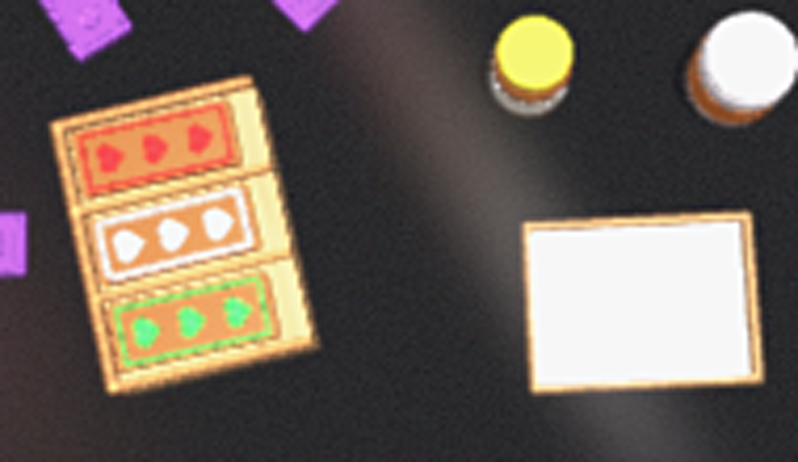

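View pics/side0z.png

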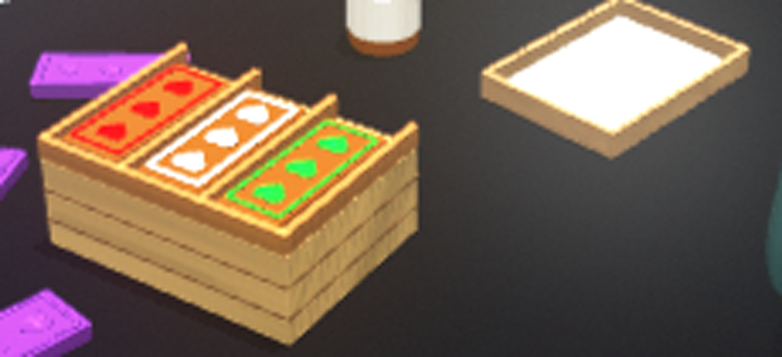

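```bash
cat >> h.py <<'E'
from scipy.spatial.transform import Rotation as Rn
from scipy.optimize import least_squares
def cam(s):
    return dict(K=(s['fx'],s['fy'],s['cx'],s['cy']),o=np.array(s['origin']),R=Rn.from_euler('xyz',s['orientation']).as_matrix())
def proj(c,P):
    p=(np.atleast_2d(P)-c['o'])@c['R']; fx,fy,cx,cy=c['K']
    return np.c_[cx+fx*p[:,0]/-p[:,2], cy+fy*(-p[:,1])/-p[:,2]]
def back(c,uv,z):
    fx,fy,cx,cy=c['K']; uv=np.atleast_2d(uv)
    d=np.c_[(uv[:,0]-cx)/fx,-(uv[:,1]-cy)/fy,-np.ones(len(uv))]@c['R'].T
    return c['o']+d*((z-c['o'][2])/d[:,2])[:,None]
def camw(s,o):
    T=np.eye(4);T[:3,:3]=Rn.from_euler('xyz',o['ee_rot']).as_matrix();T[:3,3]=o['tool_pos']
    M=T@np.array(s['tool_from_camera'])
    return dict(K=(s['fx'],s['fy'],s['cx'],s['cy']),o=M[:3,3],R=M[:3,:3])
def fit(obs,x0):
    f=lambda p:np.concatenate([(proj(c,np.c_[L[:,:2]@np.array([[np.cos(p[2]),np.sin(p[2])],[-np.sin(p[2]),np.cos(p[2])]])+p[:2],L[:,2]])-uv).ravel() for c,L,uv in obs])
    r=least_squares(f,x0); return r.x,f(r.x).reshape(-1,2)
E
cat > m1.py <<'E'
from h import *
t=snapshot('top'); s=snapshot('side'); ct,cs=cam(t),cam(s)
z4=lambda a:np.array(a)/4.2+[210,150]; z3=lambda a:np.array(a)/3.4+[190,180]
sc=np.array([[.102,.075,.086],[.102,-.075,.086],[-.102,-.075,.086],[-.102,.075,.086]])
st=z4([(50,122),(250,76),(318,347),(110,392)]); ss=z3([(40,138),(183,45),(413,125),(292,236)])
for ob in ([(ct,sc,st)],[(cs,sc,ss)],[(ct,sc,st),(cs,sc,ss)]):
    p,r=fit(ob,[.4,.2,0]); print('stand',p.round(4),r.round(1).tolist())
tc=np.array([[.065,.088,.022],[.065,-.088,.022],[-.065,-.088,.022],[-.065,.088,.022]])
tt=z4([(525,222),(750,212),(764,381),(532,391)]); ts=z3([(480,76),(618,0),(749,47),(612,136)])
for ob in ([(ct,tc,tt)],[(cs,tc,ts)],[(ct,tc,tt),(cs,tc,ts)]):
    p,r=fit(ob,[.4,-.1,0]); print('tray',p.round(4),r.round(1).tolist())
print('honey',back(ct,[[337,162]],.1), 'tin',back(ct,[[388,164]],.09),'mug',back(ct,[[440,265]],.09))
b=z4([(80,135),(230,103),(240,163),(90,196)]); print(back(ct,b,.084))
E
python3 m1.py
```

```text
stand [0.5672 0.1666 0.2125] [[0.7, 0.5], [0.1, 0.1], [-1.2, -0.8], [0.4, 0.3]]
stand [0.565  0.1675 0.221 ] [[-0.7, 0.3], [-0.6, -0.4], [2.1, -0.4], [-0.7, -0.1]]
stand [0.5663 0.1667 0.2171] [[0.6, 0.9], [-0.1, 0.4], [-1.1, -0.7], [0.5, 0.6], [-0.7, -0.2], [-0.5, -0.7], [2.0, -0.6], [-1.1, -0.4]]
tray [ 0.5119 -0.1777  0.0159] [[-0.1, 0.1], [0.2, 0.1], [-0.3, -0.1], [0.3, -0.1]]
tray [ 0.5077 -0.1727  0.028 ] [[-0.2, -0.3], [-0.1, -0.9], [-0.1, 0.8], [0.4, 0.3]]
tray [ 0.5106 -0.1764  0.0219] [[-0.6, 0.7], [-0.3, 0.3], [-0.6, 0.1], [0.0, 0.5], [-0.1, -1.3], [0.2, -1.7], [-0.1, 0.0], [0.1, -0.7]]
honey [[ 0.69330187 -0.095389    0.1       ]] tin [[ 0.68474156 -0.25472693  0.09      ]] mug [[ 0.37017513 -0.39449935  0.09      ]]
[[0.64258426 0.24193735 0.084     ]
 [0.66355789 0.13047397 0.084     ]
 [0.61817496 0.12357201 0.084     ]
 [0.59667917 0.23449558 0.084     ]]
```

Emit:
play_rows([
  {"x":0,"y":0,"z":-3,"twist":0,"jaw":-1},
  {"x":0,"y":0,"z":-3,"twist":0,"jaw":-1},
  {"x":0,"y":0,"z":0,"twist":-0.12,"jaw":-1},
  {"x":0,"y":0,"z":0,"twist":-0.12,"jaw":-1},
  {"x":0,"y":0,"z":0,"twist":-0.12,"jaw":-1},
  {"x":0,"y":0,"z":0,"twist":-0.12,"jaw":-1},
  {"x":0,"y":0,"z":0,"twist":-0.12,"jaw":-1},
  {"x":0,"y":0,"z":0,"twist":-0.12,"jaw":-1},
  {"x":0,"y":0,"z":0,"twist":-0.12,"jaw":-1},
  {"x":0,"y":0,"z":0,"twist":-0.12,"jaw":-1},
  {"x":0,"y":0,"z":0,"twist":-0.12,"jaw":-1},
  {"x":0,"y":0,"z":0,"twist":-0.12,"jaw":-1},
])

```text
time: 2.0
tool_pos: [0.1666, -0.5242, 0.2655]
ee_rot: [3.142, -0.0, -0.057]
wrist_force: [-0.3, -1.5, -0.9]
width: 0.0171
```

Emit:
play_rows([
  {"x":0,"y":0,"z":0,"twist":-0.09,"jaw":-1},
  {"x":0,"y":0,"z":0,"twist":-0.09,"jaw":-1},
  {"x":0,"y":0,"z":0,"twist":-0.09,"jaw":-1},
  {"x":2.4,"y":-2.4,"z":0,"twist":0,"jaw":-1},
  {"x":2.4,"y":-2.4,"z":0,"twist":0,"jaw":-1},
  {"x":2.4,"y":-2.4,"z":0,"twist":0,"jaw":-1},
  {"x":2.4,"y":-2.4,"z":0,"twist":0,"jaw":-1},
  {"x":2.4,"y":-2.4,"z":0,"twist":0,"jaw":-1},
  {"x":2.4,"y":-2.4,"z":0,"twist":0,"jaw":-1},
  {"x":2.4,"y":-2.4,"z":0,"twist":0,"jaw":-1},
  {"x":2.4,"y":-2.4,"z":0,"twist":0,"jaw":-1},
  {"x":2.4,"y":-2.4,"z":0,"twist":0,"jaw":-1},
])

```text
time: 3.0
tool_pos: [0.3342, -0.2669, 0.2657]
ee_rot: [3.141, -0.001, 0.207]
wrist_force: [0.3, 0.3, -0.7]
width: 0.0004
```

Emit:
play_rows([
  {"x":2.4,"y":-2.4,"z":0,"twist":0,"jaw":-1},
  {"x":2.4,"y":-2.4,"z":0,"twist":0,"jaw":-1},
  {"x":2.4,"y":-2.4,"z":0,"twist":0,"jaw":-1},
  {"x":2.4,"y":-2.4,"z":0,"twist":0,"jaw":-1},
  {"x":2.4,"y":-2.4,"z":0,"twist":0,"jaw":-1},
  {"x":2.4,"y":-2.4,"z":0,"twist":0,"jaw":-1},
  {"x":2.4,"y":-2.4,"z":0,"twist":0,"jaw":-1},
  {"x":2.4,"y":-2.4,"z":0,"twist":0,"jaw":-1},
])

```text
time: 3.67
tool_pos: [0.4827, -0.0393, 0.2657]
ee_rot: [3.141, -0.001, 0.207]
wrist_force: [0.1, -1.0, -0.1]
width: 0.0005
```

```bash
python3 - <<'E'
from h import *
o=get_obs(); s=snapshot('wrist'); save(s,'w1'); print(np.array(s['tool_from_camera']).round(3).tolist(),s['fx'],s['cx'],s['cy'])
c=camw(s,o); 
for y in (.075,-.075):
  for x in (-.102,.102):
    a=.2125; print(x,y,proj(c,[.567+x*np.cos(a)-y*np.sin(a),.167+x*np.sin(a)+y*np.cos(a),.086]).round(1))
E
```

```text
[[1.0, 0.001, 0.001, -0.001], [0.001, -0.967, -0.256, -0.073], [0.001, 0.256, -0.967, -0.18], [0.0, 0.0, 0.0, 1.0]] 329.1543764492054 321.51615504204125 198.67431456837906
-0.102 0.075 [[ 347.5 -100. ]]
0.102 0.075 [[ 571.6 -101.7]]
-0.102 -0.075 [[345.5  74.9]]
0.102 -0.075 [[544.1  73.6]]
```

View pics/w1.png

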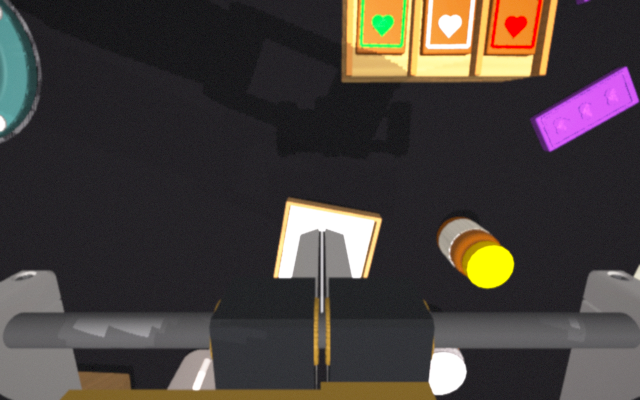

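The wrist view shows the stand's open edge at rows 77–80, columns 342–547, which is within a few pixels of my prediction. I'll move in front of the red lane and refine from there.

Emit:
play_rows([
  {"x":2.4,"y":-1.2,"z":0,"twist":0,"jaw":-1},
  {"x":2.4,"y":-1.2,"z":0,"twist":0,"jaw":-1},
  {"x":2.4,"y":-1.2,"z":0,"twist":0,"jaw":-1},
  {"x":2.4,"y":-1.2,"z":0,"twist":0,"jaw":-1},
  {"x":2.4,"y":-1.2,"z":0,"twist":0,"jaw":-1},
  {"x":2.4,"y":-1.2,"z":0,"twist":0,"jaw":-1},
  {"x":2.4,"y":-1.2,"z":0,"twist":0,"jaw":-1},
  {"x":2.4,"y":-1.2,"z":0,"twist":0,"jaw":-1},
  {"x":0,"y":0,"z":0,"twist":0,"jaw":-1},
  {"x":0,"y":0,"z":0,"twist":0,"jaw":-1},
])

```text
time: 4.55
tool_pos: [0.6505, 0.0928, 0.2638]
ee_rot: [3.142, 0.003, 0.208]
wrist_force: [-0.3, 0.1, 1.1]
width: 0.0002
```

```bash
python3 - <<'E'
from h import *
o=get_obs(); s=snapshot('wrist'); save(s,'w2'); c=camw(s,o); print(o['tool_pos'],o['ee_rot'],o['wrist_force'])
import pickle; pickle.dump((o,c),open('w2.pkl','wb'))
for y in (.075,-.075):
  for x in (-.102,.102):
    a=.2125; print(x,y,proj(c,[.567+x*np.cos(a)-y*np.sin(a),.167+x*np.sin(a)+y*np.cos(a),.086]).round(1))
E
```

```text
[0.65047154 0.09276521 0.26377589] [3.14157748e+00 2.83936612e-03 2.08227396e-01] [-0.34828093  0.05914842  1.066001  ]
-0.102 0.075 [[151.7  15.2]]
0.102 0.075 [[359.6  13.7]]
-0.102 -0.075 [[170.5 166.6]]
0.102 -0.075 [[356.3 165.7]]
```

View pics/w2.png

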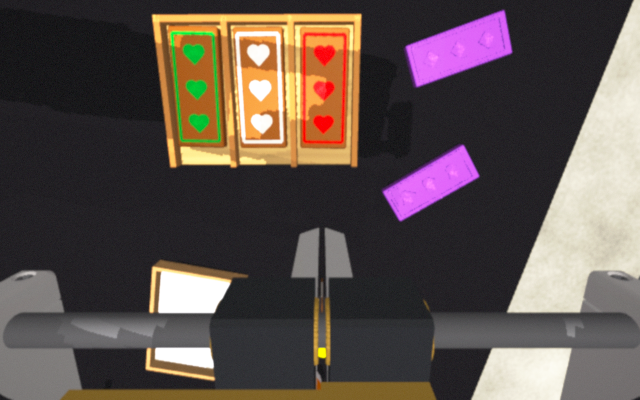

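```bash
python3 - <<'E'
import cv2
a=cv2.imread('pics/w2.png')[5:175,270:370]; cv2.imwrite('pics/w2z.png',cv2.resize(a,None,fx=3.5,fy=3.5,interpolation=cv2.INTER_CUBIC))
E
```

```text
(no output)
```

View pics/w2z.png

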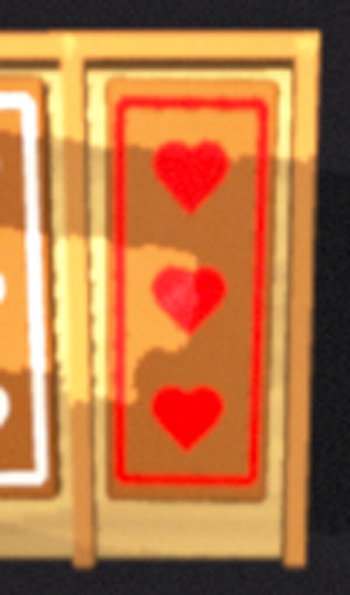

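```bash
cat > st.py <<'E'
from h import *
S0=np.array([.567,.167]); A=.2125
def tost(P):
    d=np.atleast_2d(P)[:,:2]-S0; return np.c_[d@[np.cos(A),np.sin(A)],d@[-np.sin(A),np.cos(A)]]
def tow(x,y): return S0+[x*np.cos(A)-y*np.sin(A),x*np.sin(A)+y*np.cos(A)]
E
python3 - <<'E'
from st import *
import pickle
o,c=pickle.load(open('w2.pkl','rb'))
z=lambda a:np.array(a)/3.5+[270,5]
print('corn',tost(back(c,z([(318,32),(306,566)]),.086)).round(4).tolist())
b=back(c,z([(107,80),(279,82),(265,494),(108,494)]),.084); print(tost(b).round(4).tolist(), tost(b).mean(0), b.mean(0))
print('tcp',tost(o['tool_pos']))
E
```

```text
corn [[0.1033, 0.0746], [0.1033, -0.0761]]
[[0.0438, 0.0632], [0.0927, 0.0624], [0.0903, -0.0539], [0.0416, -0.0536]] [0.06711648 0.00451103] [0.63165541 0.18556472 0.084     ]
tcp [[ 0.06593755 -0.09016952]]
```

Emit:
play_rows([
  {"x":0,"y":-1.8,"z":1,"twist":-0.004,"jaw":-1},
  {"x":0,"y":-1.8,"z":1,"twist":0,"jaw":-1},
  {"x":0,"y":-1.8,"z":1,"twist":0,"jaw":-1},
  {"x":0,"y":-1.8,"z":1,"twist":0,"jaw":-1},
  {"x":0,"y":-1.8,"z":1,"twist":0,"jaw":-1},
  {"x":0,"y":-1.8,"z":1,"twist":0,"jaw":-1},
  {"x":0,"y":0,"z":2,"twist":0,"jaw":-1},
  {"x":0,"y":0,"z":2,"twist":0,"jaw":-1},
  {"x":0,"y":0,"z":2,"twist":0,"jaw":-1},
  {"x":0,"y":0,"z":2,"twist":0,"jaw":-1},
  {"x":0,"y":0,"z":1,"twist":0,"jaw":-1},
  {"x":0,"y":0,"z":0,"twist":0,"jaw":-1},
])

```text
time: 5.6
tool_pos: [0.6255, 0.1965, 0.1129]
ee_rot: [3.141, 0.005, 0.21]
wrist_force: [-0.3, -0.2, 0.3]
width: 0.0006
```

```bash
python3 - <<'E'
from st import *
o=get_obs(); print(o['time'],np.round(o['tool_pos'],4),np.round(o['ee_rot'],4),np.round(o['wrist_force'],2),tost(o['tool_pos']))
s=snapshot('wrist'); save(s,'w3')
for i in range(3):
    snapshot('wrist'); o=get_obs(); print(o['time'],np.round(o['tool_pos'],4),np.round(o['wrist_force'],2))
E
```

```text
5.6 [0.6255 0.1965 0.1129] [3.1412 0.0054 0.2099] [-0.34 -0.23  0.32] [[0.06341577 0.01654285]]
5.7 [0.6277 0.1973 0.1165] [-0.67 -0.07  0.09]
5.75 [0.6284 0.1976 0.1175] [ 0.21  0.4  -0.03]
5.8 [0.6287 0.1978 0.1178] [0.47 0.3  0.68]
```

View pics/w3.png

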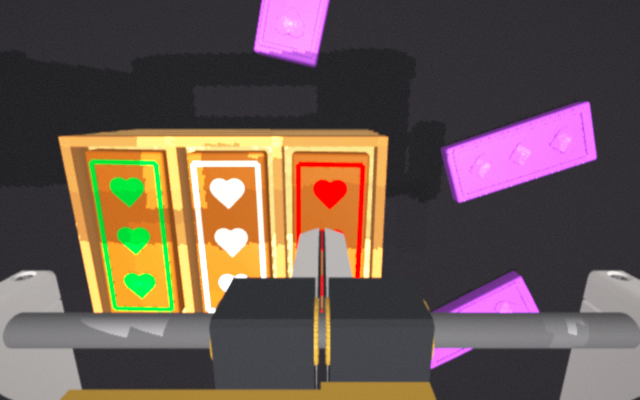

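Emit:
play_rows([
  {"x":0,"y":0,"z":0.3,"twist":0,"jaw":-1},
  {"x":0,"y":0,"z":0.3,"twist":0,"jaw":-1},
  {"x":0,"y":0,"z":0.3,"twist":0,"jaw":-1},
  {"x":0,"y":0,"z":0.3,"twist":0,"jaw":-1},
  {"x":0,"y":0,"z":0.3,"twist":0,"jaw":-1},
  {"x":0,"y":0,"z":0.3,"twist":0,"jaw":-1},
  {"x":0,"y":0,"z":0.2,"twist":0,"jaw":-1},
  {"x":0,"y":0,"z":0.1,"twist":0,"jaw":-1},
  {"x":0,"y":0,"z":0,"twist":0,"jaw":-1},
  {"x":0,"y":0,"z":0,"twist":0,"jaw":-1},
  {"x":0,"y":0,"z":0,"twist":0,"jaw":-1},
])

```text
time: 6.72
tool_pos: [0.6278, 0.198, 0.0947]
ee_rot: [3.142, -0.0, 0.211]
wrist_force: [-0.2, -0.9, 0.2]
width: 0.0006
```

Emit:
play_rows([
  {"x":0,"y":0,"z":0.1,"twist":0,"jaw":-1},
  {"x":0,"y":0,"z":0.1,"twist":0,"jaw":-1},
  {"x":0,"y":0,"z":0.1,"twist":0,"jaw":-1},
  {"x":0,"y":0,"z":0.1,"twist":0,"jaw":-1},
  {"x":0,"y":0,"z":0.1,"twist":0,"jaw":-1},
  {"x":0,"y":0,"z":0,"twist":0,"jaw":-1},
  {"x":0,"y":0,"z":0,"twist":0,"jaw":-1},
  {"x":0,"y":0,"z":0,"twist":0,"jaw":-1},
])

```text
time: 7.38
tool_pos: [0.6277, 0.198, 0.0895]
ee_rot: [3.142, -0.0, 0.211]
wrist_force: [-0.1, 0.5, -0.1]
width: 0.0001
```

Emit:
play_rows([
  {"x":0,"y":0,"z":0.05,"twist":0,"jaw":-1},
  {"x":0,"y":0,"z":0.05,"twist":0,"jaw":-1},
  {"x":0,"y":0,"z":0.05,"twist":0,"jaw":-1},
  {"x":0,"y":0,"z":0.05,"twist":0,"jaw":-1},
  {"x":0,"y":0,"z":0,"twist":0,"jaw":-1},
  {"x":0,"y":0,"z":0,"twist":0,"jaw":-1},
])

```text
time: 7.88
tool_pos: [0.6276, 0.198, 0.0873]
ee_rot: [3.142, 0.0, 0.211]
wrist_force: [0.1, 0.0, 0.6]
width: 0.0007
```

Emit:
play_rows([
  {"x":0,"y":0,"z":0.05,"twist":0,"jaw":-1},
  {"x":0,"y":0,"z":0.05,"twist":0,"jaw":-1},
  {"x":0,"y":0,"z":0,"twist":0,"jaw":-1},
  {"x":0,"y":0,"z":0,"twist":0,"jaw":-1},
])

```text
time: 8.22
tool_pos: [0.6276, 0.198, 0.0864]
ee_rot: [3.141, 0.0, 0.211]
wrist_force: [0.2, 0.8, -0.2]
width: 0.0006
```

Emit:
play_rows([
  {"x":0,"y":0,"z":0.05,"twist":0,"jaw":-1},
  {"x":0,"y":0,"z":0.05,"twist":0,"jaw":-1},
  {"x":0,"y":0,"z":0,"twist":0,"jaw":-1},
  {"x":0,"y":0,"z":0,"twist":0,"jaw":-1},
])

```text
time: 8.55
tool_pos: [0.6277, 0.198, 0.0854]
ee_rot: [3.141, 0.0, 0.211]
wrist_force: [0.4, -0.3, -0.2]
width: 0.0005
```

Emit:
play_rows([
  {"x":0,"y":0,"z":0.05,"twist":0,"jaw":-1},
  {"x":0,"y":0,"z":0,"twist":0,"jaw":-1},
  {"x":0,"y":0,"z":0,"twist":0,"jaw":-1},
  {"x":0,"y":0,"z":0,"twist":0,"jaw":-1},
])

```text
time: 8.88
tool_pos: [0.6277, 0.198, 0.0849]
ee_rot: [3.141, 0.0, 0.211]
wrist_force: [-0.6, -0.0, -0.5]
width: 0.0006
```

Emit:
play_rows([
  {"x":0,"y":0,"z":0.05,"twist":0,"jaw":-1},
  {"x":0,"y":0,"z":0,"twist":0,"jaw":-1},
  {"x":0,"y":0,"z":0,"twist":0,"jaw":-1},
  {"x":0,"y":0,"z":0,"twist":0,"jaw":-1},
])

```text
time: 9.22
tool_pos: [0.6277, 0.198, 0.0844]
ee_rot: [3.141, 0.0, 0.211]
wrist_force: [-0.3, -0.8, 0.4]
width: 0.0006
```

Emit:
play_rows([
  {"x":0,"y":0,"z":0.05,"twist":0,"jaw":-1},
  {"x":0,"y":0,"z":0,"twist":0,"jaw":-1},
  {"x":0,"y":0,"z":0,"twist":0,"jaw":-1},
  {"x":0,"y":0,"z":0,"twist":0,"jaw":-1},
])

```text
time: 9.55
tool_pos: [0.6277, 0.198, 0.0843]
ee_rot: [3.142, -0.0, 0.211]
wrist_force: [-0.3, 0.1, 2.6]
width: 0.0005
```

Emit:
play_rows([
  {"x":0,"y":0,"z":0.03,"twist":0,"jaw":-1},
  {"x":0,"y":0,"z":0,"twist":0,"jaw":-1},
  {"x":0,"y":0,"z":0,"twist":0,"jaw":-1},
  {"x":0,"y":0,"z":0,"twist":0,"jaw":-1},
])

```text
time: 9.88
tool_pos: [0.6278, 0.198, 0.0843]
ee_rot: [3.141, -0.001, 0.211]
wrist_force: [-2.8, -0.0, 5.7]
width: 0.0001
```

Emit:
play_rows([
  {"x":0,"y":0.1,"z":0,"twist":0,"jaw":-1},
  {"x":0,"y":0.2,"z":0,"twist":0,"jaw":-1},
  {"x":0,"y":0.2,"z":0,"twist":0,"jaw":-1},
  {"x":0,"y":0.2,"z":0,"twist":0,"jaw":-1},
  {"x":0,"y":0.2,"z":0,"twist":0,"jaw":-1},
  {"x":0,"y":0.1,"z":0,"twist":0,"jaw":-1},
])

```text
time: 10.38
tool_pos: [0.6305, 0.1885, 0.0843]
ee_rot: [-3.141, -0.002, 0.211]
wrist_force: [-0.5, 2.2, 5.1]
width: 0.0007
```

```bash
python3 - <<'E'
from st import *
s=snapshot('wrist'); save(s,'w4'); o=get_obs(); print(o['time'],np.round(o['tool_pos'],4),np.round(o['ee_rot'],4),np.round(o['wrist_force'],2),tost(o['tool_pos']))
E
```

```text
10.4333 [0.6306 0.1883 0.0843] [-3.1411e+00 -2.2000e-03  2.1090e-01] [0.09 2.1  4.77] [[0.066649   0.00745366]]
```

View pics/w4.png

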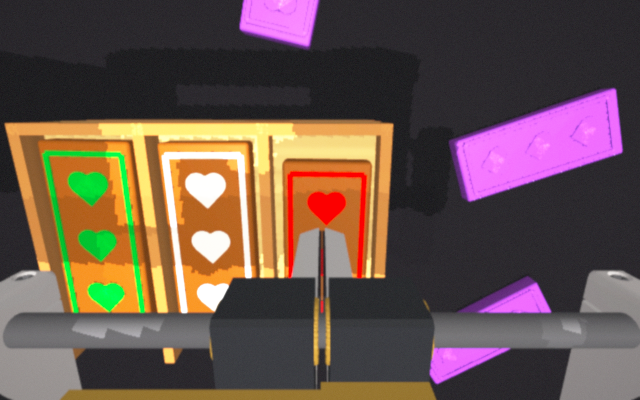

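The wrist picture shows the red bar's rear edge at row ~160, against ~142 for the others. It is being dragged, with about 5 N on top.

Emit:
play_rows([
  {"x":0,"y":0.2,"z":0,"twist":0,"jaw":-1},
  {"x":0,"y":0.2,"z":0,"twist":0,"jaw":-1},
  {"x":0,"y":0.2,"z":0,"twist":0,"jaw":-1},
  {"x":0,"y":0.2,"z":0,"twist":0,"jaw":-1},
  {"x":0,"y":0.2,"z":0,"twist":0,"jaw":-1},
  {"x":0,"y":0.2,"z":0,"twist":0,"jaw":-1},
  {"x":0,"y":0.2,"z":0,"twist":0,"jaw":-1},
])

```text
time: 11.02
tool_pos: [0.6334, 0.175, 0.0843]
ee_rot: [-3.141, -0.002, 0.211]
wrist_force: [-0.0, 2.2, 5.3]
width: 0.0002
```

Emit:
play_rows([
  {"x":0,"y":0.2,"z":0,"twist":0,"jaw":-1},
  {"x":0,"y":0.2,"z":0,"twist":0,"jaw":-1},
  {"x":0,"y":0.2,"z":0,"twist":0,"jaw":-1},
  {"x":0,"y":0.2,"z":0,"twist":0,"jaw":-1},
  {"x":0,"y":0.2,"z":0,"twist":0,"jaw":-1},
  {"x":0,"y":0.2,"z":0,"twist":0,"jaw":-1},
  {"x":0,"y":0.2,"z":0,"twist":0,"jaw":-1},
  {"x":0,"y":0.2,"z":0,"twist":0,"jaw":-1},
])

```text
time: 11.68
tool_pos: [0.6368, 0.1593, 0.0843]
ee_rot: [-3.141, -0.002, 0.211]
wrist_force: [-0.1, 3.0, 5.2]
width: 0.0007
```

```bash
python3 - <<'E'
from st import *
o=get_obs(); s=snapshot('wrist'); save(s,'w5'); print(o['time'],np.round(o['tool_pos'],4),np.round(o['ee_rot'],4),np.round(o['wrist_force'],2),tost(o['tool_pos']))
c=camw(s,o); im=s['image'].astype(int)
for k in np.arange(.02,.075,.005): print(round(k,3),proj(c,[*tow(.066,k),.084]).round(1).tolist(), end=' ')
E
```

```text
11.6833 [0.6368 0.1593 0.0843] [-3.1409e+00 -2.2000e-03  2.1120e-01] [-0.1   2.97  5.15] [[ 0.06658053 -0.02226266]]
0.02 [[322.9, 168.6]] 0.025 [[322.9, 159.6]] 0.03 [[322.9, 150.4]] 0.035 [[322.9, 141.2]] 0.04 [[322.8, 131.8]] 0.045 [[322.8, 122.3]] 0.05 [[322.8, 112.6]] 0.055 [[322.8, 102.8]] 0.06 [[322.8, 92.9]] 0.065 [[322.8, 82.8]] 0.07 [[322.8, 72.5]]
```

View pics/w5.png

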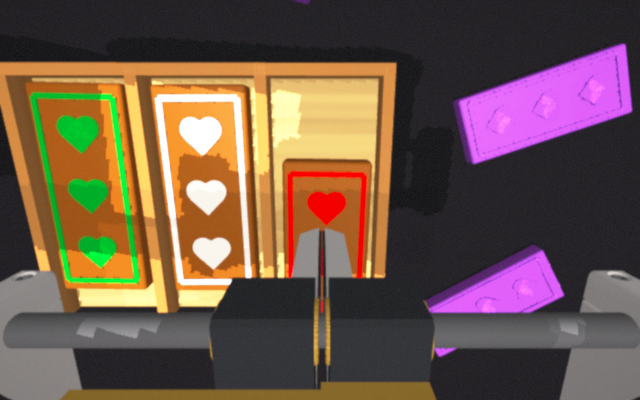

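The rear edge sits at row 161, so y ≈ +24.5 mm in the stand frame and the centre is at ≈ -35.5 mm. There is no lag, so I'll go another 20 mm.

Emit:
play_rows([
  {"x":0,"y":0.2,"z":0,"twist":0,"jaw":-1},
  {"x":0,"y":0.2,"z":0,"twist":0,"jaw":-1},
  {"x":0,"y":0.2,"z":0,"twist":0,"jaw":-1},
  {"x":0,"y":0.2,"z":0,"twist":0,"jaw":-1},
  {"x":0,"y":0.2,"z":0,"twist":0,"jaw":-1},
  {"x":0,"y":0.2,"z":0,"twist":0,"jaw":-1},
  {"x":0,"y":0.2,"z":0,"twist":0,"jaw":-1},
  {"x":0,"y":0.2,"z":0,"twist":0,"jaw":-1},
  {"x":0,"y":0.2,"z":0,"twist":0,"jaw":-1},
  {"x":0,"y":0.2,"z":0,"twist":0,"jaw":-1},
  {"x":0,"y":0,"z":0,"twist":0,"jaw":-1},
])

```text
time: 12.65
tool_pos: [0.641, 0.1393, 0.0843]
ee_rot: [-3.141, -0.002, 0.211]
wrist_force: [-0.0, 1.3, 5.5]
width: 0.0006
```

```bash
python3 - <<'E'
from st import *
o=get_obs(); s=snapshot('wrist'); save(s,'w6'); print(o['time'],np.round(o['tool_pos'],4),np.round(o['ee_rot'],4),np.round(o['wrist_force'],2),tost(o['tool_pos']))
c=camw(s,o)
for k in np.arange(-.005,.075,.005): print(round(k,3),proj(c,[*tow(.066,k),.084]).round(1).tolist(), end=' ')
E
```

```text
12.65 [0.641  0.1393 0.0843] [-3.1415e+00 -2.1000e-03  2.1080e-01] [-0.04  1.25  5.49] [[ 0.0665321  -0.04272577]]
-0.005 [[323.0, 176.6]] 0.0 [[323.0, 167.7]] 0.005 [[322.9, 158.7]] 0.01 [[322.9, 149.6]] 0.015 [[322.9, 140.3]] 0.02 [[322.9, 130.9]] 0.025 [[322.9, 121.4]] 0.03 [[322.8, 111.7]] 0.035 [[322.8, 101.9]] 0.04 [[322.8, 91.9]] 0.045 [[322.8, 81.8]] 0.05 [[322.8, 71.5]] 0.055 [[322.8, 61.1]] 0.06 [[322.7, 50.5]] 0.065 [[322.7, 39.8]] 0.07 [[322.7, 28.8]]
```

View pics/w6.png

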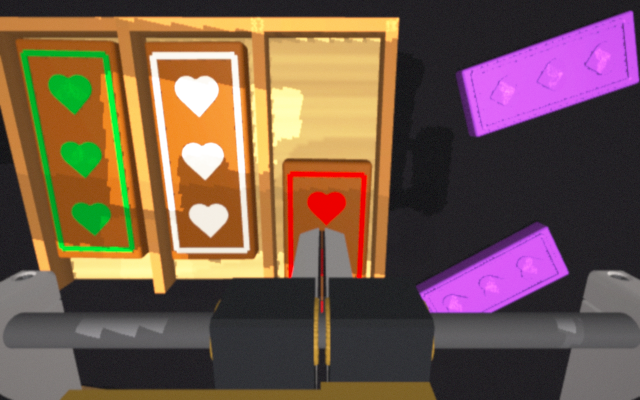

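The rear edge is at row ~161, i.e. y ≈ +4 mm, so the centre is ≈ -56 mm with about 41 mm overhanging. Next I lift off gently, open the jaws and move out over the edge.

Emit:
play_rows([
  {"x":0,"y":0,"z":-0.1,"twist":0,"jaw":-1},
  {"x":0,"y":0,"z":-0.3,"twist":0,"jaw":-1},
  {"x":0,"y":0,"z":-0.6,"twist":0,"jaw":-1},
  {"x":0,"y":0,"z":-1,"twist":0,"jaw":-1},
  {"x":0,"y":0,"z":-1,"twist":0,"jaw":-1},
  {"x":0,"y":1,"z":-1,"twist":0,"jaw":1},
  {"x":0,"y":1.5,"z":-1,"twist":0,"jaw":1},
  {"x":0,"y":1.5,"z":0,"twist":0,"jaw":1},
  {"x":0,"y":1.5,"z":0,"twist":0,"jaw":1},
  {"x":0,"y":0,"z":0,"twist":0,"jaw":1},
  {"x":0,"y":0,"z":0,"twist":0,"jaw":1},
  {"x":0,"y":0,"z":0,"twist":0,"jaw":1},
])

```text
time: 13.7
tool_pos: [0.6513, 0.0851, 0.1326]
ee_rot: [-3.141, 0.002, 0.21]
wrist_force: [0.3, 0.3, 0.2]
width: 0.0437
```

```bash
python3 - <<'E'
from st import *
o=get_obs(); s=snapshot('wrist'); save(s,'w7'); print(o['time'],np.round(o['tool_pos'],4),np.round(o['ee_rot'],4),np.round(o['wrist_force'],2),o['width'],tost(o['tool_pos']))
c=camw(s,o)
import pickle; pickle.dump((o,c),open('w7.pkl','wb'))
print(proj(c,[*tow(.0665,-.116),.084]),proj(c,[*tow(.0665,.004),.084]))
s=snapshot('side'); save(s,'side7')
E
```

```text
13.7 [0.6513 0.0851 0.1326] [-3.1408e+00  1.8000e-03  2.1010e-01] [0.34 0.34 0.19] 0.0436759972857848 [[ 0.06514971 -0.09780744]]
[[325.55200702 238.2557857 ]] [[325.45683226  65.40273222]]
```

View pics/w7.png

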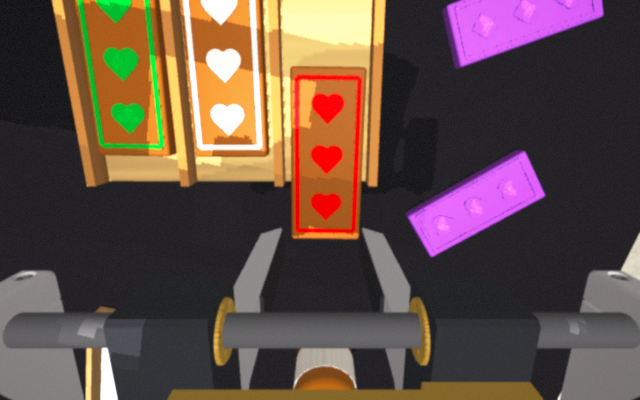

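View pics/side7.png

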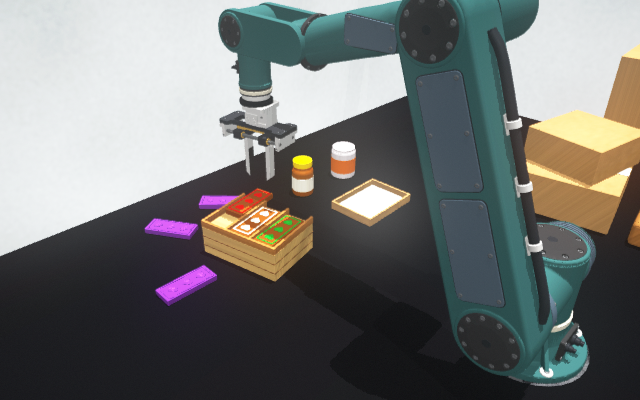

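The bar lies straight with its front edge at row 238 and rear edge at row 67, as predicted. The fingers straddle the overhang, so I'll open fully and descend.

Emit:
play_rows([
  {"x":0.1,"y":0,"z":0,"twist":0,"jaw":1},
  {"x":0,"y":0,"z":0,"twist":0,"jaw":1},
  {"x":0,"y":0,"z":0,"twist":0,"jaw":1},
  {"x":0,"y":0,"z":0,"twist":0,"jaw":1},
  {"x":0,"y":0,"z":0,"twist":0,"jaw":1},
  {"x":0,"y":0,"z":0,"twist":0,"jaw":1},
])

```text
time: 14.3
tool_pos: [0.6527, 0.0859, 0.1337]
ee_rot: [3.141, -0.0, 0.211]
wrist_force: [-1.0, -0.3, 0.2]
width: 0.0915
```

Emit:
play_rows([
  {"x":0,"y":0,"z":0.5,"twist":0,"jaw":1},
  {"x":0,"y":0,"z":1,"twist":0,"jaw":1},
  {"x":0,"y":0,"z":1,"twist":0,"jaw":1},
  {"x":0,"y":0,"z":1,"twist":0,"jaw":1},
  {"x":0,"y":0,"z":1,"twist":0,"jaw":1},
  {"x":0,"y":0,"z":1,"twist":0,"jaw":1},
  {"x":0,"y":0,"z":1,"twist":0,"jaw":1},
  {"x":0,"y":0,"z":0.6,"twist":0,"jaw":1},
  {"x":0,"y":0,"z":0.4,"twist":0,"jaw":1},
  {"x":0,"y":0,"z":0,"twist":0,"jaw":1},
  {"x":0,"y":0,"z":0,"twist":0,"jaw":1},
  {"x":0,"y":0,"z":0,"twist":0,"jaw":1},
])

```text
time: 15.3
tool_pos: [0.6533, 0.0858, 0.0595]
ee_rot: [3.141, -0.001, 0.211]
wrist_force: [0.3, 1.0, -0.3]
width: 0.0939
```

```bash
python3 - <<'E'
from st import *
o=get_obs(); s=snapshot('wrist'); save(s,'w8'); print(o['time'],np.round(o['tool_pos'],4),np.round(o['ee_rot'],4),np.round(o['wrist_force'],2),o['width'],tost(o['tool_pos']))
E
```

```text
15.3 [0.6533 0.0858 0.0595] [ 3.1413e+00 -1.5000e-03  2.1110e-01] [ 0.28  0.99 -0.32] 0.09393716255725558 [[ 0.0672439  -0.09756159]]
```

View pics/w8.png

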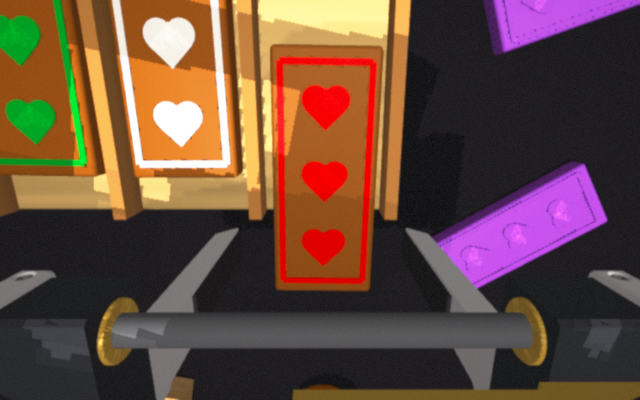

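The red bar lies centred between the fingers (columns 275–380, front edge at row 290). Closing now.

Emit:
play_rows([
  {"x":0,"y":0,"z":0,"twist":0,"jaw":0.2},
  {"x":0,"y":0,"z":0,"twist":0,"jaw":0.2},
  {"x":0,"y":0,"z":0,"twist":0,"jaw":0.2},
  {"x":0,"y":0,"z":0,"twist":0,"jaw":0.2},
  {"x":0,"y":0,"z":0,"twist":0,"jaw":0.2},
  {"x":0,"y":0,"z":0,"twist":0,"jaw":0.1},
  {"x":0,"y":0,"z":0,"twist":0,"jaw":-0.1},
  {"x":0,"y":0,"z":0,"twist":0,"jaw":-0.4},
  {"x":0,"y":0,"z":0,"twist":0,"jaw":-1},
  {"x":0,"y":0,"z":0,"twist":0,"jaw":-1},
  {"x":0,"y":0,"z":0,"twist":0,"jaw":-1},
  {"x":0,"y":0,"z":0,"twist":0,"jaw":-1},
])

```text
time: 16.35
tool_pos: [0.6528, 0.0857, 0.0586]
ee_rot: [3.141, 0.0, 0.211]
wrist_force: [0.3, 0.4, 0.5]
width: 0.0498
```

Gripped at 49.8 mm. Lifting slowly.

Emit:
play_rows([
  {"x":0,"y":0,"z":-0.1,"twist":0,"jaw":-1},
  {"x":0,"y":0,"z":-0.2,"twist":0,"jaw":-1},
  {"x":0,"y":0,"z":-0.3,"twist":0,"jaw":-1},
  {"x":0,"y":0,"z":-0.5,"twist":0,"jaw":-1},
  {"x":0,"y":0,"z":-0.6,"twist":0,"jaw":-1},
  {"x":0,"y":0,"z":-0.6,"twist":0,"jaw":-1},
  {"x":0,"y":0,"z":-0.6,"twist":0,"jaw":-1},
  {"x":0,"y":0,"z":-0.6,"twist":0,"jaw":-1},
  {"x":0,"y":0,"z":-0.6,"twist":0,"jaw":-1},
  {"x":0,"y":0,"z":-0.5,"twist":0,"jaw":-1},
  {"x":0,"y":0,"z":-0.3,"twist":0,"jaw":-1},
  {"x":0,"y":0,"z":0,"twist":0,"jaw":-1},
])

```text
time: 17.35
tool_pos: [0.6533, 0.0858, 0.1089]
ee_rot: [3.141, -0.002, 0.211]
wrist_force: [-0.1, -0.2, -0.3]
width: 0.0496
```

```bash
python3 - <<'E'
from st import *
o=get_obs(); s=snapshot('wrist'); save(s,'w9'); print(o['time'],np.round(o['tool_pos'],4),np.round(o['ee_rot'],4),np.round(o['wrist_force'],2),np.round(o['wrist_torque'],3),o['width'],tost(o['tool_pos']))
s=snapshot('side'); save(s,'side9')
a=cv2.imread('pics/side9.png')[130:280,170:420]; cv2.imwrite('pics/side9z.png',cv2.resize(a,None,fx=3.2,fy=3.2,interpolation=cv2.INTER_CUBIC))
E
```

```text
17.35 [0.6533 0.0858 0.1089] [ 3.1412e+00 -1.9000e-03  2.1100e-01] [-0.08 -0.16 -0.26] [-0.051 -0.13   0.034] 0.04957877518147887 [[ 0.06723329 -0.09758473]]
```

View pics/w9.png

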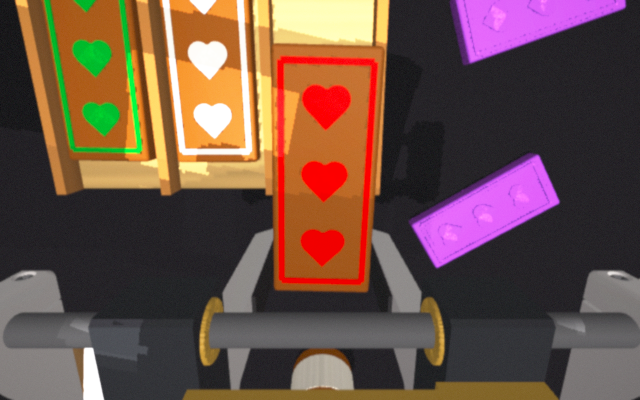

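View pics/side9z.png

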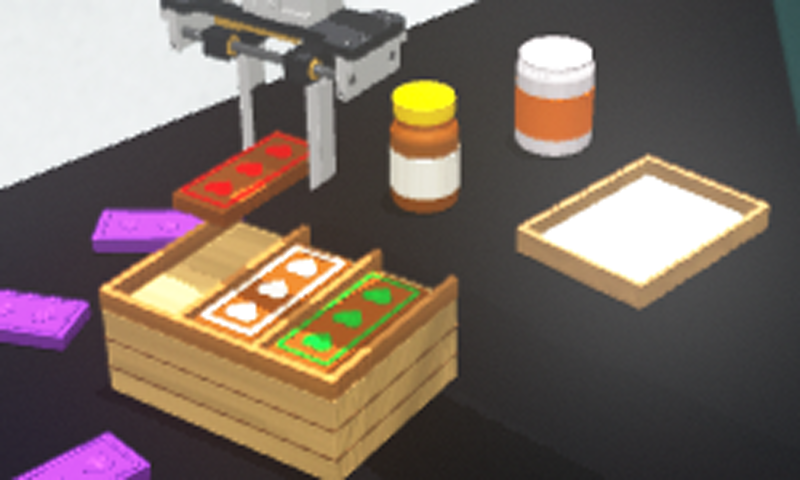

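The bar hangs level (edges at rows 45 and 290, unchanged from before the lift). However, the fingertips reach ~11.5 mm below its underside. In the tray they would touch the floor first and the bar would drop ~12 mm. I'll set it back on the stand with slightly more overhang and regrip with the tips about level with its underside, nearer its middle.

Emit:
play_rows([
  {"x":0,"y":0.4,"z":0,"twist":0,"jaw":-1},
  {"x":0,"y":0.4,"z":0.3,"twist":0,"jaw":-1},
  {"x":0,"y":0,"z":0.6,"twist":0,"jaw":-1},
  {"x":0,"y":0,"z":0.6,"twist":0,"jaw":-1},
  {"x":0,"y":0,"z":0.6,"twist":0,"jaw":-1},
  {"x":0,"y":0,"z":0.6,"twist":0,"jaw":-1},
  {"x":0,"y":0,"z":0.6,"twist":0,"jaw":-1},
  {"x":0,"y":0,"z":0.6,"twist":0,"jaw":-1},
  {"x":0,"y":0,"z":0.4,"twist":0,"jaw":-1},
  {"x":0,"y":0,"z":0.2,"twist":0,"jaw":-1},
  {"x":0,"y":0,"z":0.1,"twist":0,"jaw":-1},
  {"x":0,"y":0,"z":0,"twist":0,"jaw":-1},
])

```text
time: 18.45
tool_pos: [0.6544, 0.0779, 0.0615]
ee_rot: [3.142, 0.0, 0.211]
wrist_force: [0.2, -0.6, -1.3]
width: 0.0498
```

Emit:
play_rows([
  {"x":0,"y":0,"z":0,"twist":0,"jaw":-1},
  {"x":0,"y":0,"z":0,"twist":0,"jaw":-1},
])

```text
time: 18.62
tool_pos: [0.6548, 0.078, 0.0622]
ee_rot: [3.141, -0.001, 0.211]
wrist_force: [-0.3, -0.4, -1.0]
width: 0.0498
```

Emit:
play_rows([
  {"x":0,"y":0,"z":0.1,"twist":0,"jaw":-1},
  {"x":0,"y":0,"z":0.1,"twist":0,"jaw":-1},
  {"x":0,"y":0,"z":0,"twist":0,"jaw":-1},
  {"x":0,"y":0,"z":0,"twist":0,"jaw":-1},
  {"x":0,"y":0,"z":0,"twist":0,"jaw":-1},
])

```text
time: 19.03
tool_pos: [0.6544, 0.0779, 0.0597]
ee_rot: [3.142, 0.0, 0.211]
wrist_force: [0.1, 0.8, -0.8]
width: 0.0501
```

Emit:
play_rows([
  {"x":0,"y":0,"z":0.05,"twist":0,"jaw":-1},
  {"x":0,"y":0,"z":0,"twist":0,"jaw":-1},
  {"x":0,"y":0,"z":0,"twist":0,"jaw":-1},
])

```text
time: 19.28
tool_pos: [0.6544, 0.0779, 0.0591]
ee_rot: [3.141, 0.0, 0.211]
wrist_force: [0.0, 0.3, -0.3]
width: 0.0502
```

Emit:
play_rows([
  {"x":0,"y":0,"z":0.05,"twist":0,"jaw":-1},
  {"x":0,"y":0,"z":0,"twist":0,"jaw":-1},
  {"x":0,"y":0,"z":0,"twist":0,"jaw":-1},
])

```text
time: 19.53
tool_pos: [0.6545, 0.0779, 0.0587]
ee_rot: [3.142, -0.0, 0.211]
wrist_force: [-0.1, 0.2, -1.0]
width: 0.0497
```

Emit:
play_rows([
  {"x":0,"y":0,"z":0.03,"twist":0,"jaw":-1},
  {"x":0,"y":0,"z":0,"twist":0,"jaw":-1},
  {"x":0,"y":0,"z":0,"twist":0,"jaw":-1},
])

```text
time: 19.78
tool_pos: [0.6545, 0.0779, 0.0586]
ee_rot: [3.141, -0.0, 0.211]
wrist_force: [0.8, 0.1, -0.3]
width: 0.0499
```

Emit:
play_rows([
  {"x":0,"y":0,"z":0.03,"twist":0,"jaw":-1},
  {"x":0,"y":0,"z":0,"twist":0,"jaw":-1},
  {"x":0,"y":0,"z":0,"twist":0,"jaw":-1},
])

```text
time: 20.03
tool_pos: [0.6545, 0.0779, 0.0584]
ee_rot: [3.141, -0.0, 0.211]
wrist_force: [-0.6, -0.3, 2.4]
width: 0.0498
```

Contact felt at 2.4 N. I'll release and check that it rests.

Emit:
play_rows([
  {"x":0,"y":0,"z":0,"twist":0,"jaw":0.12},
  {"x":0,"y":0,"z":0,"twist":0,"jaw":0.2},
  {"x":0,"y":0,"z":0,"twist":0,"jaw":0.4},
  {"x":0,"y":0,"z":0,"twist":0,"jaw":0.6},
  {"x":0,"y":0,"z":0,"twist":0,"jaw":0.6},
  {"x":0,"y":0,"z":0,"twist":0,"jaw":0.6},
  {"x":0,"y":0,"z":0,"twist":0,"jaw":0.6},
])

```text
time: 20.62
tool_pos: [0.6544, 0.0779, 0.058]
ee_rot: [3.142, 0.0, 0.211]
wrist_force: [0.2, 0.2, -0.2]
width: 0.0748
```

```bash
python3 - <<'E'
from st import *
o=get_obs(); s=snapshot('wrist'); save(s,'w10'); print(o['time'],np.round(o['tool_pos'],4),np.round(o['ee_rot'],4),np.round(o['wrist_force'],2),o['width'],tost(o['tool_pos']))
c=camw(s,o); print(proj(c,[*tow(.0665,-.124),.084]),proj(c,[*tow(.0665,-.004),.084]))
E
```

```text
20.6167 [0.6544 0.0779 0.058 ] [3.1416e+00 1.0000e-04 2.1100e-01] [ 0.18  0.19 -0.19] 0.07480502648815215 [[ 0.06663741 -0.10550034]]
[[324.09188422 291.80680971]] [[323.87611791  42.6368535 ]]
```

View pics/w10.png

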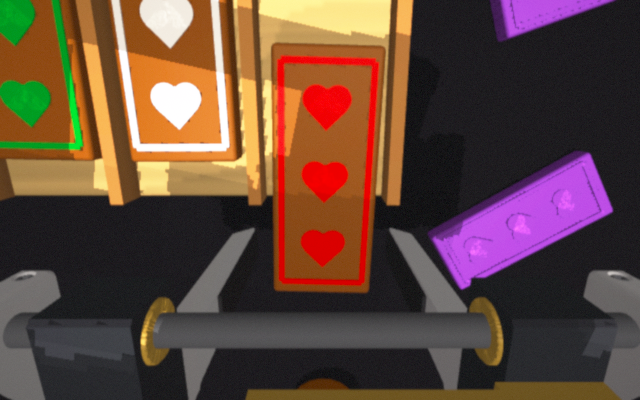

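It rests stably with centre y ≈ -64 mm. I'll raise the tool 13 mm, move it 16 mm toward the stand and regrip.

Emit:
play_rows([
  {"x":0,"y":-0.2,"z":-0.3,"twist":0,"jaw":0.6},
  {"x":0,"y":-0.3,"z":-0.3,"twist":0,"jaw":0.6},
  {"x":0,"y":-0.3,"z":-0.3,"twist":0,"jaw":0.6},
  {"x":0,"y":-0.3,"z":-0.3,"twist":0,"jaw":0.6},
  {"x":0,"y":-0.3,"z":-0.1,"twist":0,"jaw":0.6},
  {"x":0,"y":-0.2,"z":0,"twist":0,"jaw":0.6},
  {"x":0,"y":0,"z":0,"twist":0,"jaw":0.6},
  {"x":0,"y":0,"z":0,"twist":0,"jaw":0.6},
  {"x":0,"y":0,"z":0,"twist":0,"jaw":0.6},
  {"x":0,"y":0,"z":0,"twist":0,"jaw":0.6},
])

```text
time: 21.5
tool_pos: [0.651, 0.0934, 0.0708]
ee_rot: [3.141, 0.0, 0.211]
wrist_force: [-0.2, -0.5, 0.7]
width: 0.0753
```

Emit:
play_rows([
  {"x":0,"y":0,"z":0,"twist":0,"jaw":0.3},
  {"x":0,"y":0,"z":0,"twist":0,"jaw":0.2},
  {"x":0,"y":0,"z":0,"twist":0,"jaw":0.1},
  {"x":0,"y":0,"z":0,"twist":0,"jaw":0},
  {"x":0,"y":0,"z":0,"twist":0,"jaw":-0.3},
  {"x":0,"y":0,"z":0,"twist":0,"jaw":-1},
  {"x":0,"y":0,"z":0,"twist":0,"jaw":-1},
  {"x":0,"y":0,"z":0,"twist":0,"jaw":-1},
  {"x":0,"y":0,"z":0,"twist":0,"jaw":-1},
])

```text
time: 22.25
tool_pos: [0.6511, 0.0935, 0.071]
ee_rot: [3.141, 0.0, 0.211]
wrist_force: [-1.1, -0.8, -0.2]
width: 0.05
```

Emit:
play_rows([
  {"x":0,"y":0,"z":-0.1,"twist":0,"jaw":-1},
  {"x":0,"y":0,"z":-0.1,"twist":0,"jaw":-1},
  {"x":0,"y":0,"z":-0.2,"twist":0,"jaw":-1},
  {"x":0,"y":0,"z":-0.3,"twist":0,"jaw":-1},
  {"x":0,"y":0,"z":-0.4,"twist":0,"jaw":-1},
  {"x":0,"y":0,"z":-0.4,"twist":0,"jaw":-1},
  {"x":0,"y":0,"z":-0.4,"twist":0,"jaw":-1},
  {"x":0,"y":0,"z":-0.3,"twist":0,"jaw":-1},
  {"x":0,"y":0,"z":-0.2,"twist":0,"jaw":-1},
  {"x":0,"y":0,"z":0,"twist":0,"jaw":-1},
])

```text
time: 23.08
tool_pos: [0.6515, 0.0936, 0.096]
ee_rot: [3.141, -0.001, 0.211]
wrist_force: [0.6, 0.0, -1.0]
width: 0.0496
```

```bash
python3 - <<'E'
from st import *
o=get_obs(); s=snapshot('wrist'); save(s,'w11'); print(o['time'],np.round(o['tool_pos'],4),np.round(o['ee_rot'],4),np.round(o['wrist_force'],2),o['width'],tost(o['tool_pos']))
c=camw(s,o)
z=o['tool_pos'][2]+.0132
print([proj(c,[*tow(.0665+a,b),z]).round(0).tolist() for b in (-.124,-.004) for a in (-.025,.025)])
E
```

```text
23.0833 [0.6515 0.0936 0.096 ] [ 3.1413e+00 -1.4000e-03  2.1100e-01] [ 0.57  0.05 -1.  ] 0.04963583955062046 [[ 0.0671138  -0.08956422]]
[[[280.0, 305.0]], [[367.0, 305.0]], [[271.0, 84.0]], [[375.0, 84.0]]]
```

View pics/w11.png

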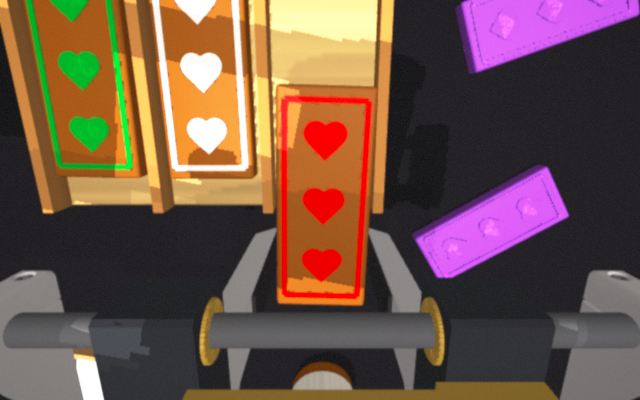

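Gripped and lifted again. There may be a slight droop of the rear end (rear row 87 vs 84 predicted). Next: rise, turn to the tray's heading and travel.

Emit:
play_rows([
  {"x":0,"y":0,"z":-0.5,"twist":0,"jaw":-1},
  {"x":0,"y":0,"z":-1,"twist":0,"jaw":-1},
  {"x":0,"y":0,"z":-1,"twist":0,"jaw":-1},
  {"x":0,"y":0,"z":-1,"twist":0,"jaw":-1},
  {"x":0,"y":0,"z":-1,"twist":0.023,"jaw":-1},
  {"x":0,"y":0,"z":-1,"twist":0.04,"jaw":-1},
  {"x":0,"y":0,"z":-1,"twist":0.04,"jaw":-1},
  {"x":0,"y":0,"z":-1,"twist":0.04,"jaw":-1},
  {"x":0,"y":0,"z":-1,"twist":0.03,"jaw":-1},
  {"x":0,"y":0,"z":-0.5,"twist":0.02,"jaw":-1},
  {"x":0,"y":0,"z":0,"twist":0,"jaw":-1},
])

```text
time: 24.05
tool_pos: [0.6521, 0.0936, 0.188]
ee_rot: [-3.142, -0.005, 0.017]
wrist_force: [0.3, -0.2, 0.1]
width: 0.0499
```

Emit:
play_rows([
  {"x":-0.4,"y":0.9,"z":0,"twist":0,"jaw":-1},
  {"x":-0.8,"y":1.6,"z":0,"twist":0,"jaw":-1},
  {"x":-1,"y":2,"z":0,"twist":0,"jaw":-1},
  {"x":-1,"y":2,"z":0,"twist":0,"jaw":-1},
  {"x":-1,"y":2,"z":0,"twist":0,"jaw":-1},
  {"x":-1,"y":2,"z":0,"twist":0,"jaw":-1},
  {"x":-1,"y":2,"z":0,"twist":0,"jaw":-1},
  {"x":-1,"y":2,"z":0,"twist":0,"jaw":-1},
  {"x":-1,"y":2,"z":0,"twist":0,"jaw":-1},
  {"x":-1,"y":2,"z":0,"twist":0,"jaw":-1},
  {"x":-1,"y":2,"z":0,"twist":0,"jaw":-1},
  {"x":-1,"y":2,"z":0,"twist":0,"jaw":-1},
])

```text
time: 25.05
tool_pos: [0.5415, -0.1347, 0.1841]
ee_rot: [-3.141, 0.002, 0.018]
wrist_force: [0.3, 0.5, -0.9]
width: 0.0499
```

Emit:
play_rows([
  {"x":-1,"y":2,"z":0,"twist":0,"jaw":-1},
  {"x":-1,"y":2,"z":0,"twist":0,"jaw":-1},
  {"x":-0.8,"y":1.6,"z":0,"twist":0,"jaw":-1},
  {"x":-0.4,"y":1,"z":0,"twist":0,"jaw":-1},
  {"x":0,"y":0.3,"z":0,"twist":0,"jaw":-1},
  {"x":0,"y":0,"z":0,"twist":0,"jaw":-1},
  {"x":0,"y":0,"z":0,"twist":0,"jaw":-1},
])

```text
time: 25.63
tool_pos: [0.5125, -0.2024, 0.1848]
ee_rot: [-3.141, 0.0, 0.018]
wrist_force: [-0.4, -0.9, -0.3]
width: 0.0498
```

```bash
python3 - <<'E'
from st import *
o=get_obs(); s=snapshot('wrist'); save(s,'w12'); print(o['time'],np.round(o['tool_pos'],4),np.round(o['ee_rot'],4),np.round(o['wrist_force'],2),o['width'])
c=camw(s,o); a=.016; T=np.array([.512,-.1777])
print([proj(c,[*(T+[x*np.cos(a)-y*np.sin(a),x*np.sin(a)+y*np.cos(a)]),.022]).round(0).tolist() for y in (-.088,.088) for x in (-.065,.065)])
s=snapshot('side'); save(s,'side12'); s=snapshot('top'); save(s,'top12')
a=cv2.imread('pics/side12.png')[80:260,230:480]; cv2.imwrite('pics/side12z.png',cv2.resize(a,None,fx=3.2,fy=3.2,interpolation=cv2.INTER_CUBIC))
E
```

```text
25.6333 [ 0.5125 -0.2024  0.1848] [-3.1408e+00  2.0000e-04  1.8400e-02] [-0.38 -0.94 -0.34] 0.04976331175435426
[[[264.0, 238.0]], [[381.0, 238.0]], [[256.0, 69.0]], [[389.0, 69.0]]]
```

View pics/w12.png

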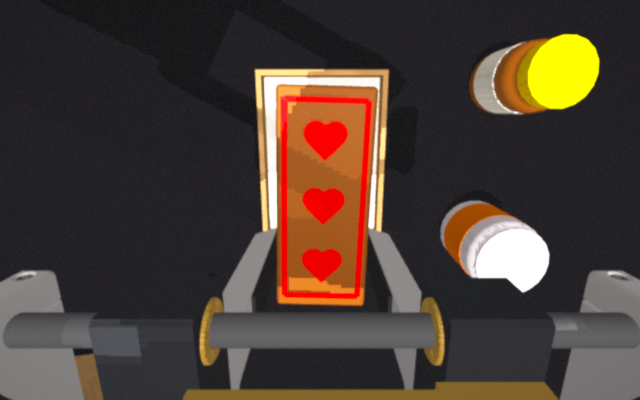

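View pics/side12z.png

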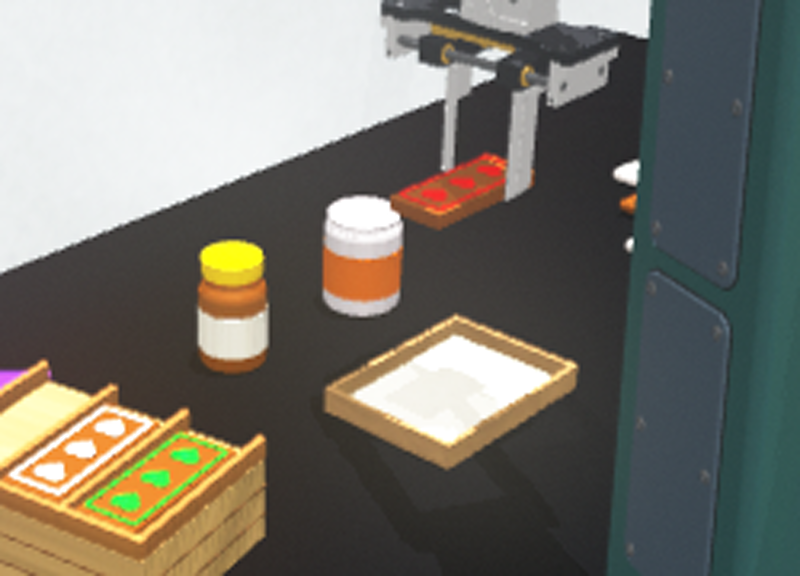

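View pics/top12.png

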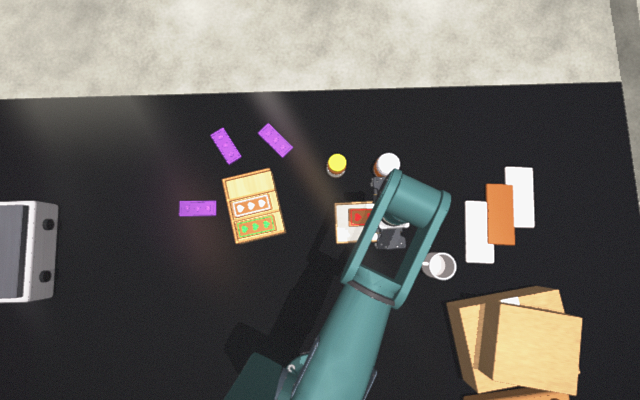

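The tray's far rim is seen at row 70, columns 256–389, matching prediction. The bar is parallel to it and centred. Descending.

Emit:
play_rows([
  {"x":0,"y":0,"z":0.7,"twist":0,"jaw":-1},
  {"x":0,"y":0,"z":1.5,"twist":0,"jaw":-1},
  {"x":0,"y":0,"z":1.8,"twist":0,"jaw":-1},
  {"x":0,"y":0,"z":1.8,"twist":0,"jaw":-1},
  {"x":0,"y":0,"z":1.8,"twist":0,"jaw":-1},
  {"x":0,"y":0,"z":1.8,"twist":0,"jaw":-1},
  {"x":0,"y":0,"z":1.8,"twist":0,"jaw":-1},
  {"x":0,"y":0,"z":1.5,"twist":0,"jaw":-1},
  {"x":0,"y":0,"z":1,"twist":0,"jaw":-1},
  {"x":0,"y":0,"z":0.6,"twist":0,"jaw":-1},
  {"x":0,"y":0,"z":0.3,"twist":0,"jaw":-1},
  {"x":0,"y":0,"z":0,"twist":0,"jaw":-1},
])

```text
time: 26.78
tool_pos: [0.5124, -0.2027, 0.0387]
ee_rot: [-3.141, 0.0, 0.018]
wrist_force: [0.5, -0.4, -0.5]
width: 0.0497
```

Emit:
play_rows([
  {"x":0,"y":0,"z":0,"twist":0,"jaw":-1},
  {"x":0,"y":0,"z":0,"twist":0,"jaw":-1},
  {"x":0,"y":0,"z":0,"twist":0,"jaw":-1},
])

```text
time: 27.03
tool_pos: [0.5131, -0.2033, 0.0402]
ee_rot: [3.141, -0.002, 0.018]
wrist_force: [-0.4, 0.4, -1.0]
width: 0.0497
```

```bash
python3 - <<'E'
from st import *
o=get_obs(); s=snapshot('wrist'); save(s,'w13'); print(o['time'],np.round(o['tool_pos'],4),np.round(o['ee_rot'],4),np.round(o['wrist_force'],2),o['width'])
s=snapshot('side'); save(s,'side13')
a=cv2.imread('pics/side13.png')[120:240,310:440]; cv2.imwrite('pics/side13z.png',cv2.resize(a,None,fx=4.8,fy=4.8,interpolation=cv2.INTER_CUBIC))
E
```

```text
27.0333 [ 0.5131 -0.2033  0.0402] [ 3.1405e+00 -1.9000e-03  1.8000e-02] [-0.37  0.38 -1.  ] 0.049670133003210944
```

View pics/w13.png

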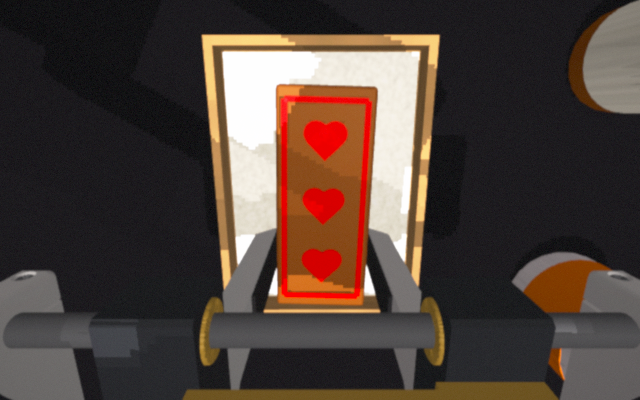

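View pics/side13z.png

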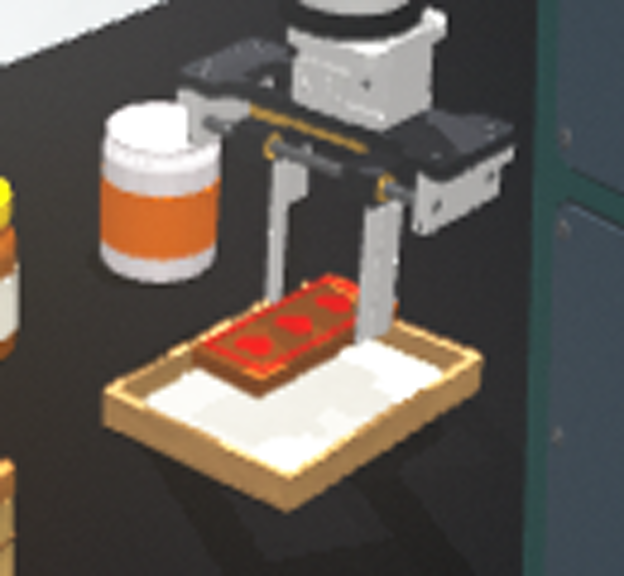

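Emit:
play_rows([
  {"x":0,"y":0,"z":0.3,"twist":0,"jaw":-1},
  {"x":0,"y":0,"z":0.4,"twist":0,"jaw":-1},
  {"x":0,"y":0,"z":0.4,"twist":0,"jaw":-1},
  {"x":0,"y":0,"z":0.4,"twist":0,"jaw":-1},
  {"x":0,"y":0,"z":0.4,"twist":0,"jaw":-1},
  {"x":0,"y":0,"z":0.3,"twist":0,"jaw":-1},
  {"x":0,"y":0,"z":0.2,"twist":0,"jaw":-1},
  {"x":0,"y":0,"z":0.1,"twist":0,"jaw":-1},
  {"x":0,"y":0,"z":0,"twist":0,"jaw":-1},
  {"x":0,"y":0,"z":0,"twist":0,"jaw":-1},
  {"x":0,"y":0,"z":0,"twist":0,"jaw":-1},
])

```text
time: 28.05
tool_pos: [0.5126, -0.2031, 0.0143]
ee_rot: [3.141, -0.0, 0.018]
wrist_force: [0.2, 0.0, -1.3]
width: 0.0498
```

Emit:
play_rows([
  {"x":0,"y":0,"z":0.1,"twist":0,"jaw":-1},
  {"x":0,"y":0,"z":0.1,"twist":0,"jaw":-1},
  {"x":0,"y":0,"z":0.1,"twist":0,"jaw":-1},
  {"x":0,"y":0,"z":0,"twist":0,"jaw":-1},
  {"x":0,"y":0,"z":0,"twist":0,"jaw":-1},
  {"x":0,"y":0,"z":0,"twist":0,"jaw":-1},
])

```text
time: 28.55
tool_pos: [0.5124, -0.203, 0.0111]
ee_rot: [3.142, 0.0, 0.018]
wrist_force: [-0.0, 0.2, 0.3]
width: 0.0495
```

Emit:
play_rows([
  {"x":0,"y":0,"z":0.1,"twist":0,"jaw":-1},
  {"x":0,"y":0,"z":0.1,"twist":0,"jaw":-1},
  {"x":0,"y":0,"z":0,"twist":0,"jaw":-1},
  {"x":0,"y":0,"z":0,"twist":0,"jaw":-1},
])

```text
time: 28.88
tool_pos: [0.5123, -0.2029, 0.0089]
ee_rot: [-3.142, 0.0, 0.018]
wrist_force: [0.4, 0.2, -1.6]
width: 0.0501
```

Emit:
play_rows([
  {"x":0,"y":0,"z":0.05,"twist":0,"jaw":-1},
  {"x":0,"y":0,"z":0.05,"twist":0,"jaw":-1},
  {"x":0,"y":0,"z":0,"twist":0,"jaw":-1},
  {"x":0,"y":0,"z":0,"twist":0,"jaw":-1},
  {"x":0,"y":0,"z":0,"twist":0,"jaw":-1},
])

```text
time: 29.3
tool_pos: [0.5124, -0.203, 0.0081]
ee_rot: [3.142, -0.0, 0.018]
wrist_force: [0.0, -0.1, -1.6]
width: 0.0494
```

Emit:
play_rows([
  {"x":0,"y":0,"z":0.05,"twist":0,"jaw":-1},
  {"x":0,"y":0,"z":0,"twist":0,"jaw":-1},
  {"x":0,"y":0,"z":0,"twist":0,"jaw":-1},
])

```text
time: 29.55
tool_pos: [0.5124, -0.203, 0.0076]
ee_rot: [3.142, 0.0, 0.018]
wrist_force: [-0.5, -0.3, -1.7]
width: 0.0499
```

Emit:
play_rows([
  {"x":0,"y":0,"z":0.05,"twist":0,"jaw":-1},
  {"x":0,"y":0,"z":0,"twist":0,"jaw":-1},
  {"x":0,"y":0,"z":0,"twist":0,"jaw":-1},
])

```text
time: 29.8
tool_pos: [0.5124, -0.2029, 0.007]
ee_rot: [3.142, 0.0, 0.018]
wrist_force: [0.3, 0.1, -0.6]
width: 0.0499
```

Emit:
play_rows([
  {"x":0,"y":0,"z":0.05,"twist":0,"jaw":-1},
  {"x":0,"y":0,"z":0,"twist":0,"jaw":-1},
  {"x":0,"y":0,"z":0,"twist":0,"jaw":-1},
])

```text
time: 30.05
tool_pos: [0.5123, -0.203, 0.0065]
ee_rot: [3.142, 0.0, 0.018]
wrist_force: [0.4, -1.2, -0.6]
width: 0.0495
```

Emit:
play_rows([
  {"x":0,"y":0,"z":0.04,"twist":0,"jaw":-1},
  {"x":0,"y":0,"z":0,"twist":0,"jaw":-1},
  {"x":0,"y":0,"z":0,"twist":0,"jaw":-1},
])

```text
time: 30.3
tool_pos: [0.5124, -0.203, 0.0062]
ee_rot: [3.142, 0.0, 0.018]
wrist_force: [-0.1, -0.6, -0.6]
width: 0.0491
```

Emit:
play_rows([
  {"x":0,"y":0,"z":0.04,"twist":0,"jaw":-1},
  {"x":0,"y":0,"z":0,"twist":0,"jaw":-1},
  {"x":0,"y":0,"z":0,"twist":0,"jaw":-1},
])

```text
time: 30.55
tool_pos: [0.5125, -0.203, 0.006]
ee_rot: [3.141, -0.0, 0.018]
wrist_force: [-0.2, 0.4, 0.7]
width: 0.0497
```

The wrist load has gone from about -1 N (carrying) to about 0 or slightly positive, so the bar is on the floor at the expected height. I'll release with a limited opening to keep clear of the tray walls.

Emit:
play_rows([
  {"x":0,"y":0,"z":0,"twist":0,"jaw":0.1},
  {"x":0,"y":0,"z":0,"twist":0,"jaw":0.2},
  {"x":0,"y":0,"z":0,"twist":0,"jaw":0.35},
  {"x":0,"y":0,"z":0,"twist":0,"jaw":0.35},
  {"x":0,"y":0,"z":0,"twist":0,"jaw":0.35},
  {"x":0,"y":0,"z":0,"twist":0,"jaw":0.35},
])

```text
time: 31.05
tool_pos: [0.5124, -0.203, 0.0058]
ee_rot: [3.141, -0.0, 0.018]
wrist_force: [0.5, -0.3, -0.5]
width: 0.0633
```

```bash
python3 - <<'E'
from st import *
o=get_obs(); s=snapshot('wrist'); save(s,'w14'); print(o['time'],np.round(o['tool_pos'],4),np.round(o['wrist_force'],2),o['width'])
E
```

```text
31.05 [ 0.5124 -0.203   0.0058] [ 0.52 -0.31 -0.53] 0.06332077061752867
```

View pics/w14.png

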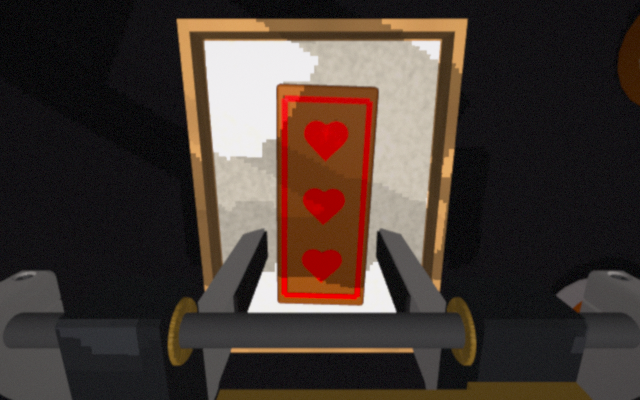

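The bar lies free in the tray with a finger gap on each side. Rising straight up.

Emit:
play_rows([
  {"x":0,"y":0,"z":-0.2,"twist":0,"jaw":0.35},
  {"x":0,"y":0,"z":-0.5,"twist":0,"jaw":0.35},
  {"x":0,"y":0,"z":-1,"twist":0,"jaw":0.35},
  {"x":0,"y":0,"z":-1.5,"twist":0,"jaw":0.35},
  {"x":0,"y":0,"z":-2,"twist":0,"jaw":0.35},
  {"x":0,"y":0,"z":-2,"twist":0,"jaw":0.35},
  {"x":0,"y":0,"z":-2,"twist":0,"jaw":0.35},
  {"x":0,"y":0,"z":-2,"twist":0,"jaw":0.35},
  {"x":0,"y":0,"z":-2,"twist":0,"jaw":0.35},
  {"x":0,"y":0,"z":-1,"twist":0,"jaw":0.35},
  {"x":0,"y":0,"z":0,"twist":0,"jaw":0.35},
  {"x":0,"y":0,"z":0,"twist":0,"jaw":0.35},
])

```text
time: 32.1
tool_pos: [0.5127, -0.2031, 0.1484]
ee_rot: [3.141, -0.001, 0.018]
wrist_force: [0.7, -0.0, -0.4]
width: 0.0634
```

Emit:
play_rows([
  {"x":0,"y":0,"z":0,"twist":0,"jaw":0.35},
  {"x":0,"y":0,"z":0,"twist":0,"jaw":0.35},
  {"x":0,"y":0,"z":0,"twist":0,"jaw":0.35},
  {"x":0,"y":0,"z":0,"twist":0,"jaw":0.35},
])

```text
time: 32.43
tool_pos: [0.5119, -0.2027, 0.1466]
ee_rot: [-3.141, 0.002, 0.018]
wrist_force: [0.8, 0.2, -0.1]
width: 0.0635
```

```bash
python3 - <<'E'
from st import *
o=get_obs(); s=snapshot('wrist'); save(s,'w15'); print(o['time'],np.round(o['tool_pos'],4),np.round(o['ee_rot'],4),np.round(o['wrist_force'],2),o['width'])
c=camw(s,o); import pickle; pickle.dump(c,open('w15.pkl','wb'))
s=snapshot('side'); save(s,'side15')
a=cv2.imread('pics/side15.png')[130:260,190:440]; cv2.imwrite('pics/side15z.png',cv2.resize(a,None,fx=3.2,fy=3.2,interpolation=cv2.INTER_CUBIC))
E
```

```text
32.4333 [ 0.5119 -0.2027  0.1466] [-3.1406e+00  1.9000e-03  1.7900e-02] [ 0.81  0.24 -0.09] 0.06353057767864867
```

View pics/w15.png

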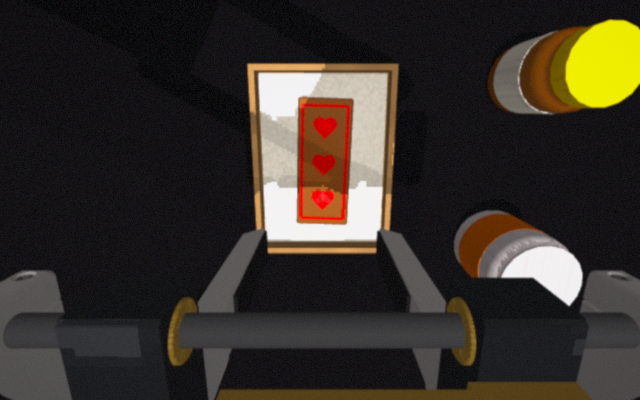

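View pics/side15z.png

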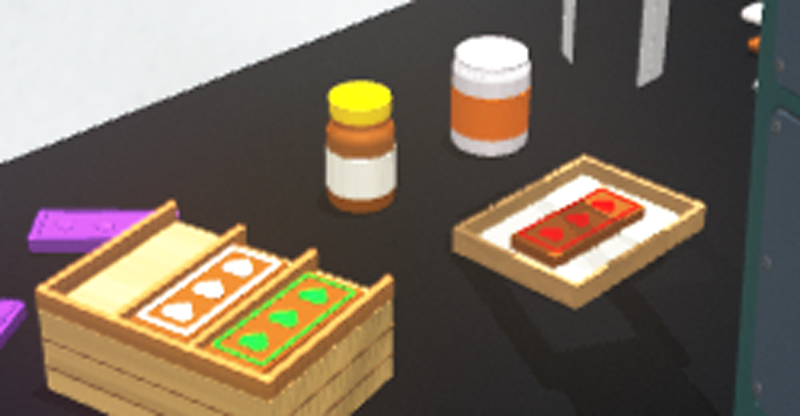

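```bash
python3 - <<'E'
from h import *
import pickle
c=pickle.load(open('w15.pkl','rb'))
b=back(c,[(299,98),(353,99),(347,223),(297,222)],.019)[:,:2]
m=b.mean(0)-[.512,-.1777]; a=.016
print('bar in tray',m@[np.cos(a),np.sin(a)],m@[-np.sin(a),np.cos(a)],'size',np.linalg.norm(b[0]-b[1]),np.linalg.norm(b[2]-b[3]),np.linalg.norm(b[1]-b[2]),np.linalg.norm(b[0]-b[3]))
o=get_obs(); print(o['time'],np.round(o['wrist_force'],2))
print(close_job())
E
```

```text
bar in tray 0.0002091107300896214 0.0003630495872719379 size 0.04836164651906603 0.0493269393229087 0.11718999430076277 0.11709210392684073
32.5333 [-0.54 -0.57  0.55]
the job is handed in; nothing more can be done
None
```

The red-iced gingerbread is lying flat in the gift tray, released, and I handed the job in at 32.5 s. The hand-in gives no verdict, so the results below rest on my own last checks.

**What I did:**
- **Dragging:** I felt for the top with the shut fingertips and pressed at about 5 to 6 N. I dragged it about 60 mm, until roughly 41 mm stuck out over the open edge.
- **First lift:** I took it by its two long sides and lifted it clear. The fingertips then reached about 11.5 mm below its underside, so it would have dropped that far in the tray.
- **Regrip:** I set it back on the stand edge, where contact read 2.4 N. I regripped nearer its middle with the tips about level with its underside.
- **Placing:** I carried it to the tray, lowered it until the floor took its weight, opened the jaws only to 63 mm and rose straight up.

**Last checks:**
- **Position:** In the wrist picture its centre is within about 1 mm of the tray centre. The measured size was 48–49 x 117 mm against the true 50 x 120 mm, which is within what the pictures can resolve.
- **Flatness:** It looks flat in the wrist and side pictures, but I did not measure its tilt or height to the millimetre.
- **Touching nothing:** The fingers are about 14 cm above the tray, with the wrist force within noise.
- **Bystanders:** The other two gingerbreads, the jar and the tin look unmoved in the final pictures. I last saw the mug in the top view at 25 s, unmoved.

**What disagreed:** After the regrip the wrist picture hinted that the rear end hung slightly low. That was no longer visible once it was on the tray floor.

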